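Pop the tea-light tray and trap it with the other finger

ROBOT

A 6-joint arm with a two-finger parallel gripper is mounted at the origin on a cart in front of the work surface, level with it; the furniture and walls round the work are solid. World frame = base frame: x ahead of the robot, y to its left, z up, the work surface at z = 0. Lengths are in m, angles in degrees, forces in N, time in s.
With the tool pointing down it reaches from about 0.3 to 0.775 m from the base axis. Payload 14.6 kg.
Tool frame: the origin (TCP) lies midway between the tips of the shut fingers; the grasp point (between the pads) lies 19 mm behind it; z points along the fingers, y is the line along which they close (so a half turn about z gives the same grasp; the last joint's range is limited). The gripper opens to 85 mm and grips with 20 to 120 N. Pads are 22 mm wide; open, the fingers measure 114 mm over their backs; the gripper's body (76 mm by 85 mm) begins 54 mm behind the grasp point. The pads swing forward as they close: fully open they stand 13 mm farther back than shut.
Start: joints at [71.184, 17.183, 87.147, -0, 75.671, -3.816], TCP at [0.142, 0.531, 0.231] pointing down, gripper open.
Joint ranges: [-173.82, 173.82], [-45.26, 126.66], [13.44, 144.39], [-59.66, 239.66], [0, 175.72], [-146.38, 146.38]. Speed limits (degrees/s): [127.2, 127.2, 147.25, 180, 180, 180].

INTERFACE

Orientations are given as a 3x3 rotation matrix whose columns are the frame's x, y, z axes.
In Python, from rig import manip, imaging, ticket gives the robot as it stands. The module is installed in compiled form; this text tells all that it offers.
- The arm moves only by the shell command python3 -m creep 'ROWS' [FORCE]. ROWS is JSON, a list of rows, each a list of 5 numbers: the shift along the tool's x, y, z in mm, then the turn about the tool's z in degrees, then the opening, from 0 (shut) to 1 (fully open). A call has 1 to 20 rows; each row shifts and turns the commanded pose from where the row before left it, along the tool's axes as they then stand; what a row does not reach is not made up. A row lasts 1/8 s, in which the tool goes at most 62.5 mm and 10.7 degrees, less where a joint would pass 70% of its speed; a pose out of reach is approached as far as the arm can. A call is refused whole if a number of a shift passes 62.5 or a number of a turn 10.7, either way. A call with a gripper value outside its range is refused whole. The fingers move at their own pace and stop on an object; FORCE is the grip in N (left out, the last holds). Time passes only in rows, so rows that do not move let the fingers close. It gives the time, the measured TCP pose, the force, the opening and the grip force at its end, in the units of the state.
- manip.get_state(): the state, without advancing time (a new reading comes with each control period).
- imaging.camera(name): name is "scene" or "side" or "wrist"; returns the picture (400x640x3 uint8, red, green, blue); there is no depth.
- imaging.camera_info(name): a dict with "mtx" (3x3 intrinsics, pixels), "R" (3x3) and "t" (3): a world point X has camera coordinates R X + t. Camera axes: x right, y down, z forward; pixel columns grow to the right and rows downward; lengths in m; the calibration is good to about 2 mm. A picture is of the moment at which its call begins: read the wrist's pose just before it. camera_info takes no time and is no camera call; for the wrist camera it gives the pose at the moment of the call.
- ticket.job_done(): hands the job in; it is judged then, once.
The state is a dict: "time_s": time; "q": joint angles; "joint_vel": joint speeds; "joint_torque": joint torques, N m; "position": TCP position; "eef_rot": TCP orientation; "contact_force": force on the tool from outside, world axes, zero at the start; "wrist_torque": the same for the moment, N m; "finger_gap": finger opening in m; "finger_force": force on a finger pad.
Only numpy, scipy, OpenCV 4.12 (cv2) and the standard library are available. Lean on these libraries where they do the work, as an engineer would, in place of code of your own. Each camera call takes 0.05 s, during which the arm holds its last target. There are 200 camera calls.

TASK

Press the black key of the tea-light warmer all the way down with one finger so that the tray springs out, and trap the tray's front with the other finger about half way, before it slides off the end. Finish while still holding: one finger keeping the key down and the other still against the tray front, with the tea light sitting in the tray. Lift nothing, and leave the other things on the worktop alone.

Things in the scene. Friction and masses are not known exactly. Their poses are not given: they have to be found in the camera images.
- warmer: Tea-light warmer, fixed on the worktop: dark base plate, 18 mm high, and grey slotted hood (100 x 83 mm, top at z = 68 mm). Origin: on the worktop, below the middle of the hood's open front. Local -x: the way the tray comes out, toward the robot; local z up. The base reaches x = -60 mm in the tray's path, x = -72 mm under the key, and y = -87 to +42 mm. Rails beside the tray are 22.5 mm high
- key (a joint): Black sprung push key right of the tray's path (local y = -64 mm). Reads 0 up, 0.008 m fully down; pressed vertically, 1.5 N to start and about 5 N at the bottom, plus up to 2 N of latch friction. About 5 mm down its two small steel teeth drop clear of the tray front and the tray springs out; let go, the key comes up again
- key_top (a point): Centre of the key's top face, 36 mm (local x) by 24 mm (local y), at warmer x = -46, y = -64, z = 34 mm when up, 26 mm when down. Two fingertips side by side across the tray's path, one on the key and one some 60 mm to its +y side (centre to centre, open under both), leave the second in the tray's way, 8 mm clear of the base when the key is down
- tray: Loose sliding tray in the hood, 100 g: steel pan 50 x 50 x 15 mm with a grey upright front 74 mm wide (y), 38 mm high, from z = 24 to 62 mm over the worktop. Axes as the warmer's; origin 18 mm above the worktop, at the warmer's origin at the start. A spring plate behind pushes it with 2.4 N (1.9 N half way); freed, it runs at 0.1 to 0.2 m/s, about half a second, and slides off the end of the base
- tray_front (a point): Centre of the outer face of the tray front, 43 mm above the worktop; at warmer x = -6 mm while latched, and moves to -x as the tray comes out. It should be stopped and held 15 to 52 mm farther out
- tray_seat (a point): Middle of the tray's floor, where the tea light sits (pocket 47 x 44 mm)
- tea_light: Tea light standing loose in the tray: metal cup 38 mm across, 17 mm tall, 12 g; origin centre of its underside
- salt_shaker: bystander: glass salt shaker, 44 mm across, 90 mm tall, stands beside the warmer's hood; origin centre of its underside
- lemon: bystander: lemon, 78 x 55 x 56 mm, near the warmer; origin centre of its underside
- spare_light: bystander: second tea light, 38 mm across, 17 mm tall, stands loose on the worktop left of the tray's path; origin centre of its underside
- pepper_mill: bystander: dark wooden pepper mill, 58 mm across, 150 mm tall; origin centre of its underside
- tin: bystander: food tin, 75 mm across, 58 mm tall; origin centre of its underside
- mug: bystander: spotted mug, 82 mm across, 91 mm tall, 114 mm over the handle; origin centre of its underside
- coffee_jar: bystander: jar with a metal lid, 64 mm across, 100 mm tall; origin centre of its underside
- teaspoon: bystander: metal teaspoon, 132 x 26 x 9 mm, lying flat; origin centre of its underside

How it is judged (in metres and radians):
At the end, for the whole second after the job is handed in: the key is held at least 5 mm down; the tray stands still and level, 15 to 52 mm out of the hood, with a finger pressing on it (over 0.2 N); the tea light sits in the tray's pocket (within 12 mm of its middle) (value of joint key above 0.005 m and x of tray_front in the frame of warmer between -0.058 and -0.021 m and contact force between the fingers and tray above 0.2 N and linear speed of tray below 0.01 m/s and angle between tray's own z axis and vertical below 0.12 rad and horizontal distance between tea_light and tray_seat below 0.012 m and height (world z) of tea_light below 0.03 m); the arm keeps its last pose, push and grip.
It fails at once if the tray slides more than 60 mm out (x of tray_front in the frame of warmer below -0.066 m).
It fails at once if the tray is lifted off its runway (over 12 mm) (height (world z) of tray above 0.03 m).
It fails at once if the tea light is lifted out of the tray (height (world z) of tea_light above 0.04 m).
It fails at once if another thing on the worktop is moved more than 15 mm (distance of any of salt_shaker, lemon, spare_light, pepper_mill, tin, mug, coffee_jar, teaspoon from where it was at the start of the episode above 0.015 m).
It also fails if it takes over 32 s, if anything falls off the work surface, if the arm or the gripper's body presses on something with over 40 N, if the wrist force passes 120 N, or if a joint passes its speed limit or range.

## Working session

There is one attempt and no reset: what is moved stays moved. The work goes in short steps, Python scripts to look and compute and a shell command to move; the robot and the scene stay as the last step left them, time stands still between calls to the robot, and variables do not carry over. Pictures are saved under pics/ and viewed, at most 10 in all, crops included, and the job is handed in when it is done.

```bash
mkdir -p pics; python3 - <<'E'
from rig import manip, imaging
import cv2,numpy as np
s=manip.get_state();print(s['time_s'],s['position'],np.round(s['eef_rot'],3),s['finger_gap'])
for n in("scene","side","wrist"):
    i=imaging.camera_info(n);print(n,np.round(i['mtx'],1).tolist(),np.round(i['R'],4).tolist(),np.round(i['t'],4).tolist())
    cv2.imwrite(f'pics/{n}0.png',imaging.camera(n)[:,:,::-1])
E
```

```text
0.0 [0.14227528 0.53104238 0.23073156] [[-0.966  0.259 -0.   ]
 [ 0.259  0.966 -0.001]
 [ 0.    -0.001 -1.   ]] 0.08548299291518477
scene [[383.0, 0.0, 324.8], [0.0, 383.0, 196.1], [0.0, 0.0, 1.0]] [[-0.9206, -0.3904, 0.0096], [-0.3423, 0.7951, -0.5006], [0.1878, -0.4641, -0.8656]] [0.4478, 0.3463, 1.1]
side [[414.7, 0.0, 320.8], [0.0, 414.7, 196.8], [0.0, 0.0, 1.0]] [[-0.9606, -0.2778, 0.0026], [-0.1183, 0.4003, -0.9087], [0.2514, -0.8732, -0.4174]] [0.4827, 0.1943, 0.7984]
wrist [[317.0, 0.0, 315.3], [0.0, 317.0, 195.2], [0.0, 0.0, 1.0]] [[0.2585, 0.966, -0.0015], [0.929, -0.2481, 0.2745], [0.2648, -0.0723, -0.9616]] [-0.5498, -0.0352, 0.3799]
```

View pics/scene0.png

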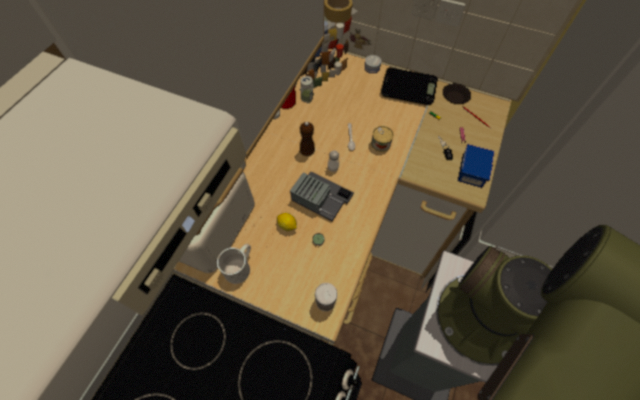

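View pics/side0.png

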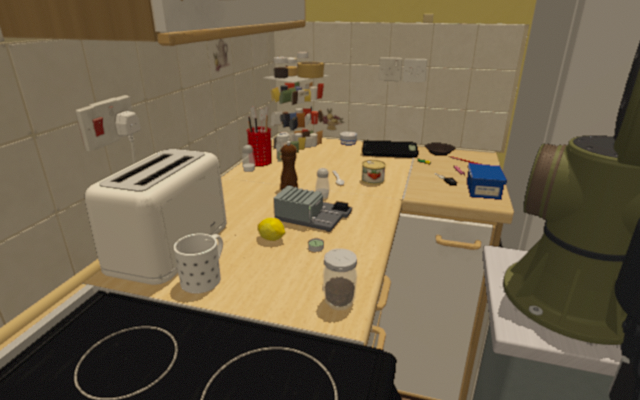

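View pics/wrist0.png

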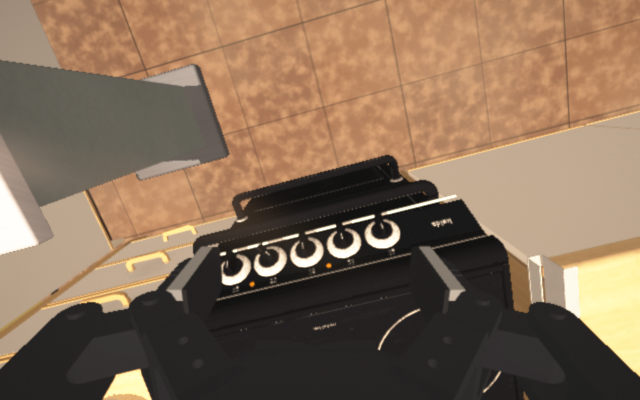

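The scene and side views show the warmer around (322,195) and (312,208). Its key is black at about (345,193) and (341,207). The lemon is at (287,221), the spare light at (318,239) and the salt shaker at (334,160). I'll enlarge both views and get rough positions.

```bash
cat > h.py <<'E'
import numpy as np,cv2
from rig import manip, imaging
def ray(i,uv):
    R=np.array(i['R']);t=np.array(i['t']);K=np.array(i['mtx'])
    return -R.T@t, R.T@np.linalg.solve(K,[*uv,1])
def onz(i,uv,z):
    c,d=ray(i,uv); return c+d*(z-c[2])/d[2]
def proj(i,X):
    p=np.array(i['mtx'])@(np.array(i['R'])@X+np.array(i['t'])); return p[:2]/p[2]
E
python3 - <<'E'
from h import *
S=imaging.camera_info('scene');D=imaging.camera_info('side')
for n,a,b,z in (('key',(345,193),(341,207),.034),('lemon',(287,221),(271,229),.028),('spare',(318,239),(316,244),.012),('salt',(334,160),(323,184),.045),('tin',(382,138),(373,172),.03)):
    print(n,onz(S,a,z).round(3),onz(D,b,z).round(3))
a=cv2.imread('pics/scene0.png')[150:260,260:380];b=cv2.imread('pics/side0.png')[160:260,250:370]
f=lambda x:cv2.resize(x,None,fx=5,fy=5,interpolation=cv2.INTER_CUBIC)
cv2.imwrite('pics/c1.png',f(a));cv2.imwrite('pics/c2.png',f(b))
E
```

```text
key [ 0.504 -0.21   0.034] [ 0.504 -0.193  0.034]
lemon [ 0.636 -0.045  0.028] [ 0.638 -0.042  0.028]
spare [ 0.524 -0.033  0.012] [ 0.523 -0.032  0.012]
salt [ 0.585 -0.311  0.045] [ 0.583 -0.302  0.045]
tin [ 0.466 -0.48   0.03 ] [ 0.467 -0.476  0.03 ]
```

View pics/c1.png

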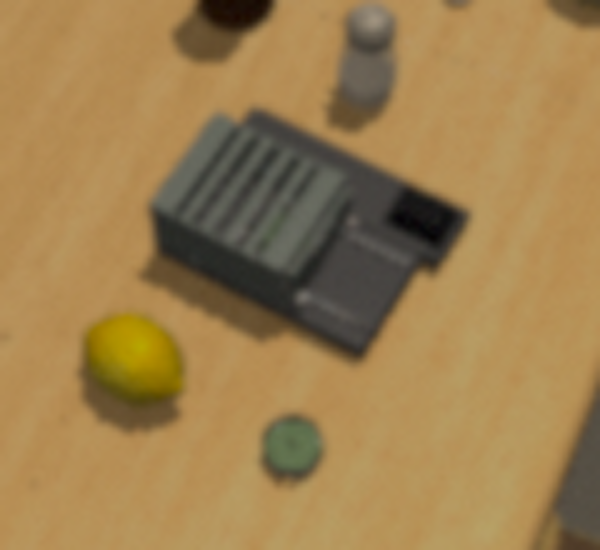

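```bash
python3 - <<'E'
from h import *
S=imaging.camera_info('scene')
g=lambda u,v,z:onz(S,(260+u/5-.4,150+v/5-.4),z)
A=g(362,345,.018);B=g(468,212,.018);C=g(252,110,.018)
print(A,B,C)
e=C-B;print('x axis ang',np.degrees(np.arctan2(e[1],e[0])),np.linalg.norm(e)); k=g(427,216,.034);print('key',k)
e=A-B;print('AB',e,np.linalg.norm(e))
W=imaging.camera_info('wrist');print('cam',ray(W,(315,195)))
s=manip.get_state();R=s['eef_rot'];c,_=ray(W,(315,195));print('cam in tool',R.T@(c-s['position']))
E
```

```text
[ 0.50987604 -0.11374036  0.018     ] [ 0.48261029 -0.23385162  0.018     ] [ 0.64894927 -0.25138067  0.018     ]
x axis ang -6.015711891430273 0.16726005560094287
key [ 0.5040784  -0.21093972  0.034     ]
AB [0.02726575 0.12011126 0.        ] 0.12316710952975446
cam (array([0.07418454, 0.54987212, 0.3742404 ]), array([ 0.26408576, -0.07282642, -0.96174637]))
cam in tool [ 0.07064953  0.0003954  -0.14339452]
```

The crop puts the warmer's x axis at a yaw of about -7° and the key near (0.504,-0.207). I'll move to hover above the warmer and look with the wrist camera.

```bash
python3 -m creep '[[0,0,0,-8,1],[-27,-36,0,0,1],[-27,-36,0,0,1],[-27,-36,0,0,1],[-27,-36,0,0,1],[-27,-36,0,0,1],[-27,-36,0,0,1],[-27,-36,0,0,1],[-27,-36,0,0,1],[-27,-36,0,0,1],[-27,-36,0,0,1],[-27,-36,0,0,1],[-27,-36,0,0,1],[-27,-36,0,0,1],[-27,-36,0,0,1],[-27,-36,0,0,1],[-27,-36,0,0,1],[-27,-36,0,0,1],[-27,-36,0,0,1]]' && python3 - <<'E'
from h import *
for _ in range(3): imaging.camera('wrist')
s=manip.get_state();print(s['time_s'],s['position'],np.round(s['eef_rot'],3),np.round(s['q'],1))
import pickle;pickle.dump(imaging.camera_info('wrist'),open('w1.pkl','wb'))
cv2.imwrite('pics/w1.png',imaging.camera('wrist')[:,:,::-1])
E
```

```text
time_s: 2.52
position: [0.5463, -0.1725, 0.231]
eef_rot: [[-0.993, 0.122, -0.0], [0.122, 0.993, 0.0], [0.0, 0.0, -1.0]]
contact_force: [0.0, 0.1, 0.4]
finger_gap: 0.0853
finger_force: 0.0
2.675 [ 0.54584298 -0.1724481   0.23032299] [[-0.992  0.124 -0.001]
 [ 0.124  0.992  0.   ]
 [ 0.001  0.    -1.   ]] [ -21.2   20.1   83.4   -0.    76.6 -104.1]
```

View pics/w1.png

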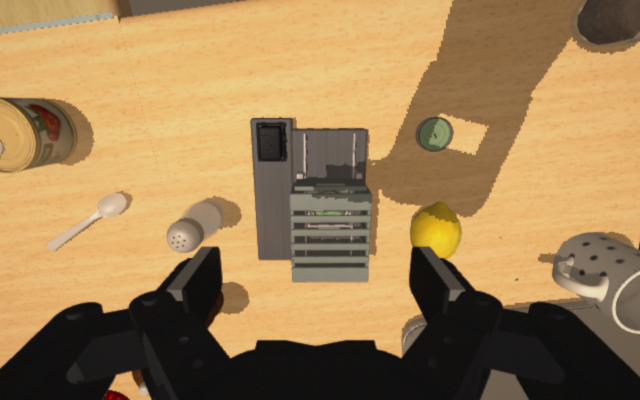

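The wrist view shows the whole warmer. The key is at about (271,142), the base edges run (252,120)→(258,260) and (293,130)→(367,129), and the hood is at (331,234). I'll refine these with masks.

```bash
python3 - <<'E'
from h import *
import pickle
W=pickle.load(open('w1.pkl','rb'));im=cv2.imread('pics/w1.png');g=cv2.cvtColor(im,6)
m=np.zeros_like(g);m[100:175,245:300]=(g[100:175,245:300]<36)*255
n,l,st,ce=cv2.connectedComponentsWithStats(m);k=1+st[1:,4].argmax()
r=cv2.minAreaRect(np.argwhere(l==k)[:,::-1].astype(np.float32));print('key',st[k],ce[k],r)
bp=np.array([onz(W,p,.034) for p in cv2.boxPoints(r)]);print(bp.round(4),'sides',np.linalg.norm(bp[1]-bp[0]),np.linalg.norm(bp[2]-bp[1]))
print('key ctr',bp.mean(0))
hsv=cv2.cvtColor(im,cv2.COLOR_BGR2HSV)
# base left edge: first col per row, front edge of tray base: first row per column, on saturation drop
s=hsv[...,1].astype(int)
L=[(240+np.argmax(s[y,240:280]<70),y) for y in range(130,255,3)]
F=[(x,105+np.argmax(s[105:160,x]<70)) for x in range(298,362,3)]
F2=[(x,105+np.argmax(s[105:160,x]<70)) for x in range(256,288,3)]
for nm,P in (('L',L),('F',F),('F2',F2)):
    q=np.array([onz(W,p,.018)[:2] for p in P]);v=cv2.fitLine(q.astype(np.float32),cv2.DIST_HUBER,0,.001,.001).ravel()
    print(nm,P[0],P[-1],v.round(4),'ang',np.degrees(np.arctan2(v[1],v[0])))
E
```

```text
key [258 123  28  38 371] [275.27493261 142.70350404] ((271.5, 141.5), (37.0, 27.0), 90.0)
[[ 0.4865 -0.225   0.034 ]
 [ 0.4899 -0.1969  0.034 ]
 [ 0.5285 -0.2028  0.034 ]
 [ 0.5249 -0.2317  0.034 ]] sides 0.0282564111843238 0.03903444575875653
key ctr [ 0.50746509 -0.21409262  0.034     ]
L (np.int64(252), 130) (np.int64(259), 253) [ 0.9932 -0.1162  0.5647 -0.2445] ang -6.6749916
F (298, np.int64(130)) (361, np.int64(129)) [ 0.1089  0.9941  0.5033 -0.1519] ang 83.74963
F2 (256, np.int64(119)) (286, np.int64(119)) [ 0.1321  0.9912  0.4843 -0.214 ] ang 82.40859
```

```bash
python3 -m creep '[[9,-4,0,-0.5,0.54],[9,-4,10,0,0.54],[9,-4,30,0,0.54],[8,-4,30,0,0.54],[0,0,30,0,0.54],[0,0,30,0,0.54],[0,0,10,0,0.54],[0,0,0,0,0.54],[0,0,0,0,0.54]]' && python3 - <<'E'
from h import *
s=manip.get_state();W=imaging.camera_info('wrist');im=imaging.camera('wrist')[:,:,::-1].copy()
p=np.array(s['position']);ex=np.array([.9934,-.1149,0]);ey=np.array([.1149,.9934,0]);o=.5775*ex-.091*ey
print(s['time_s'],'local',(p-o)@ex,(p-o)@ey,p,s['finger_gap'],s['contact_force'])
for sg in(-1,1):
    for z in(p[2],.034):
        X=p+sg*.030*np.array(s['eef_rot'])[:,1];X[2]=z;cv2.circle(im,tuple(int(v) for v in proj(W,X)),2,(0,0,255) if z>.04 else (0,255,0),-1)
for dx in(-.064,-.028):
    for dy in(-.076,-.052):cv2.circle(im,tuple(int(v) for v in proj(W,o+dx*ex+dy*ey+[0,0,.034])),1,(255,0,255),-1)
cv2.imwrite('pics/w2.png',im)
E
```

```text
time_s: 3.85
position: [0.5096, -0.1831, 0.0925]
eef_rot: [[-0.994, 0.113, 0.002], [0.113, 0.994, -0.001], [-0.002, -0.001, -1.0]]
contact_force: [-0.3, 0.1, -0.3]
finger_gap: 0.0462
finger_force: 0.0
3.85 local -0.050289024345781 -0.03236284170473805 [ 0.50955944 -0.18312399  0.09246796] 0.046218150006621814 [-0.28564668  0.06822345 -0.34385252]
```

View pics/w2.png

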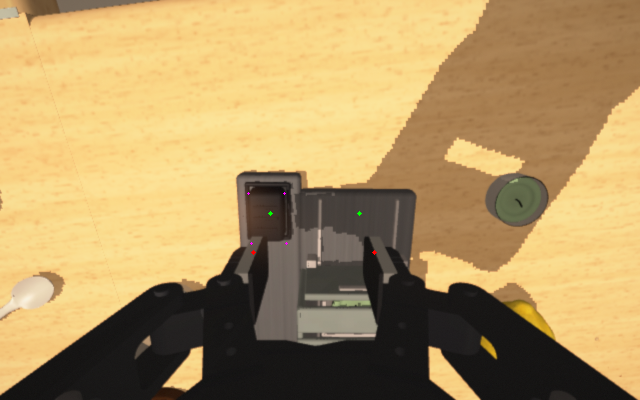

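The wrist view shows both fingertips in line: the left one projects onto the middle of the key at (270,213), the right one onto the runway at (360,213). I'll go down now.

```bash
python3 -m creep '[[0,0,15,0,0.54],[0,0,15,0,0.54],[0,0,15,0,0.54],[0,0,5,0,0.54],[0,0,4,0,0.54],[0,0,2,0,0.54],[0,0,0,0,0.54]]'
```

```text
time_s: 4.78
position: [0.5092, -0.183, 0.0355]
eef_rot: [[-0.994, 0.113, 0.0], [0.113, 0.994, -0.0], [-0.0, -0.0, -1.0]]
contact_force: [-0.6, -0.0, -0.1]
finger_gap: 0.0466
finger_force: 0.0
```

```bash
python3 -m creep '[[0,0,2,0,0.54],[0,0,2,0,0.54],[0,0,1,0,0.54],[0,0,0,0,0.54]]'; python3 -m creep '[[0,0,2,0,0.54],[0,0,0,0,0.54]]'
```

```text
time_s: 5.28
position: [0.5092, -0.183, 0.0304]
eef_rot: [[-0.994, 0.113, 0.0], [0.113, 0.994, -0.0], [-0.0, -0.0, -1.0]]
contact_force: [-1.2, -0.2, 1.2]
finger_gap: 0.0458
finger_force: 0.6
time_s: 5.52
position: [0.5092, -0.183, 0.0283]
eef_rot: [[-0.994, 0.113, 0.0], [0.113, 0.994, -0.0], [-0.0, -0.0, -1.0]]
contact_force: [0.2, 0.1, 1.7]
finger_gap: 0.046
finger_force: 1.1
```

```bash
python3 -m creep '[[0,0,2,0,0.54],[0,0,2,0,0.54],[0,0,0,0,0.54]]'; python3 -m creep '[[0,0,1,0,0.54],[0,0,1,0,0.54],[0,0,0,0,0.54],[0,0,0,0,0.54]]'; python3 - <<'E'
from h import *
im=np.hstack([cv2.resize(imaging.camera(n)[:,:,::-1][a:b,c:d],(400,400)) for n,a,b,c,d in(('wrist',130,350,210,430),('side',155,255,270,370))])
cv2.imwrite('pics/w3.png',im);s=manip.get_state();print(s['contact_force'])
E
```

```text
time_s: 5.9
position: [0.5092, -0.1831, 0.0243]
eef_rot: [[-0.994, 0.113, 0.0], [0.113, 0.994, -0.0], [-0.0, -0.0, -1.0]]
contact_force: [-0.2, 0.1, 4.9]
finger_gap: 0.0462
finger_force: 3.7
time_s: 6.4
position: [0.5094, -0.1831, 0.0233]
eef_rot: [[-0.994, 0.113, 0.001], [0.113, 0.994, -0.0], [-0.001, -0.0, -1.0]]
contact_force: [-5.4, 2.3, 18.0]
finger_gap: 0.0459
finger_force: 10.0
[-5.03704585  2.10575224 18.02584416]
```

View pics/w3.png

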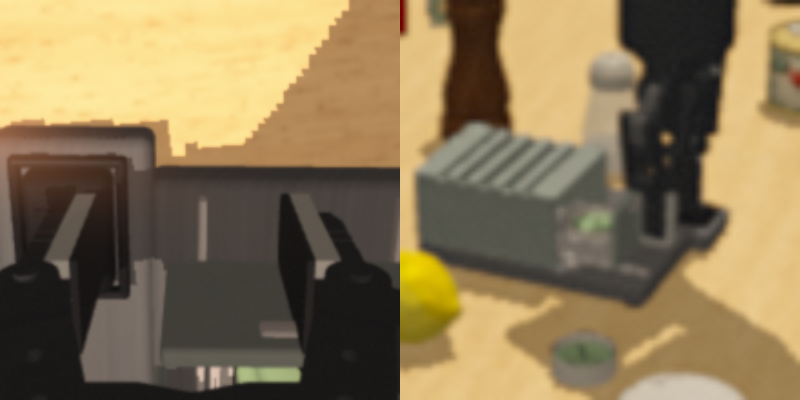

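The pictures show the key bottomed under the left finger. The tray is about half out, its front resting on the right finger, and the green tea light is in the pan. I'm handing in.

```bash
python3 -c "
from rig import ticket;print(ticket.job_done())"
```

```text
the job is handed in; nothing more can be done
None
```

I handed the job in at about 6.5 s, with one finger holding the key fully down and the other holding the tray front about half way out, an estimated 33 mm. The tea light is in the tray and nothing else was touched; the hand-in gave no verdict.

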